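# Sort salvaged power-supply parts into the stock trays

### The job

Sort the salvaged parts on the bench mat: both capacitors go into the red tray, both heat sinks into the yellow tray and the transformer into the green tray, each standing upright on the tray floor. Set each part down rather than dropping it, and leave the amber flux bottle standing where it is.

Things in the scene. Friction and masses are not known exactly. Their poses are not given: they have to be found in the camera images.
- cap_blue: electrolytic capacitor: upright blue cylinder, 30 mm across, 50 mm tall, silver top with a cross; 35 to 60 g. Origin: centre of its underside; z up along its axis. Stands on the bench.
- cap_brown: electrolytic capacitor: upright brown cylinder, 30 mm across, 50 mm tall, silver top with a cross; 35 to 60 g. Origin: centre of its underside; z up along its axis. Stands on the bench.
- sink_silver: silver aluminium finned heat sink, an upright block 36 mm (its x) by 26 mm (its y) by 50 mm tall, six fins seen from above as parallel stripes along y; 45 to 80 g. Origin: centre of its underside; z up. It can be gripped on its 26 mm y sides like a solid block. Stands on the bench, turned up to 0.5 rad from the world axes.
- sink_black: black finned heat sink, an upright block 36 mm (its x) by 26 mm (its y) by 50 mm tall, six fins seen from above as parallel stripes along y; 45 to 80 g. Origin: centre of its underside; z up. It can be gripped on its 26 mm y sides like a solid block. Stands on the bench, turned up to 0.5 rad from the world axes.
- transformer: small mains transformer: steel frame with a copper winding bulging out of its two y sides and a gold stripe along x on top; 44 mm (its x) by 34 mm (its y) by 48 mm tall, about 220 to 370 g. Origin: centre of its underside; z up. It can be gripped on its 34 mm y sides like a solid block. Stands on the bench, turned up to 0.5 rad from the world axes.
- tray_red: square shallow red plastic tray, fixed to the bench, for the capacitors: 130 x 130 mm outside, 16 mm high, walls and floor 4 mm thick (inside 122 x 122 mm, floor 4 mm above the bench). Origin: centre of its underside, on the bench (z = 0); x and y along its sides, z up. Turned up to 0.2 rad from the world axes.
- tray_yellow: square shallow yellow plastic tray, fixed to the bench, for the heat sinks: 130 x 130 mm outside, 16 mm high, walls and floor 4 mm thick (inside 122 x 122 mm, floor 4 mm above the bench). Origin: centre of its underside, on the bench (z = 0); x and y along its sides, z up. Turned up to 0.2 rad from the world axes.
- tray_green: square shallow green plastic tray, fixed to the bench, for the transformer: 130 x 130 mm outside, 16 mm high, walls and floor 4 mm thick (inside 122 x 122 mm, floor 4 mm above the bench). Origin: centre of its underside, on the bench (z = 0); x and y along its sides, z up. Turned up to 0.2 rad from the world axes.
- flux_bottle: amber flux bottle with a black cap, 34 mm across and 65 mm tall, standing among the parts (their centres are at least about 75 mm apart); not to be moved. Origin: centre of its underside; z up. Every other small thing lying within reach on the mat (solder spool, circuit board, tweezers) is under 32 mm high, and may be ignored.
Not all that is in view belongs to the job. Leave any pink look-alike of the sink_silver alone. What is shaped like the sink_black but pink is not meant.

How it is judged:
By the outcome, as a careful person would: the job done as asked, in the order asked, and still so for the second after the job is handed in, with the robot touching nothing.
It also fails if it takes over 128 s, if anything falls off the work surface, if the arm or the gripper's body presses on something with over 40 N, if the wrist force passes 120 N, or if a joint passes its speed limit or range.

### The arm

A 6-joint arm with a two-finger parallel gripper is mounted at the origin on the work surface. World frame = base frame: x ahead of the robot, y to its left, z up, the work surface at z = 0. Lengths are in m, angles in rad, forces in N, time in s.
With the tool pointing down it reaches from about 0.35 to 0.775 m from the base axis. Payload 5.5 kg.
Tool frame: the origin (TCP) lies between the finger pads; the fingertips stand 8 mm ahead of it and the grasp point (between the pads) lies 11 mm behind it; z points along the fingers, y is the line along which they close (so a half turn about z gives the same grasp; the last joint's range is limited). The gripper opens to 85 mm and grips with 20 to 120 N. Pads are 22 mm wide; open, the fingers measure 114 mm over their backs; the gripper's body (76 mm by 85 mm) begins 54 mm behind the grasp point. The pads swing forward as they close: fully open they stand 13 mm farther back than shut.
Start: joints at [1.026, 0.313, 0.046, 1.304, 0, 1.431], TCP at [0.226, 0.529, 0.239] pointing down, gripper open.
Joint ranges: [-2.76, 2.76], [-0.86, 1.69], [-1.03, 1.26], [-2.2, 2.34], [-1.47, 1.5], [-3.14, 3.14]. Speed limits (rad/s): [2.57, 2.57, 3.14, 3.14, 3.14, 3.14].

### API

Orientations are given as a unit quaternion [w, x, y, z].
In Python, from workcell import status, vision, job gives the robot as it stands. The module is installed in compiled form; this text tells all that it offers.
- The arm moves only by the tool apply_moves, never from a script. Its argument "moves" is one flat list of numbers, 6 for each row, row after row: the shift along the world's x, y, z in units of 25 mm (1.0 is 25 mm), then the turn, a rotation vector about the world's x, y, z in rad. In form: [x, y, z, rx, ry, rz, x, y, z, rx, ry, rz, ...]. A call has 1 to 20 rows; each row is the pose to reach, as a shift and turn from the pose commanded when the call began; what a row does not reach only later rows make up. A row lasts 1/12 s, in which the tool goes at most 41.7 mm and 7.16 degrees, less where a joint would pass 70% of its speed; a pose out of reach is approached as far as the arm can. A call with a gripper value outside its range is refused whole. "claw" is the opening in per cent of the stroke, from 0 (shut) to 100 (fully open), set as the call begins (left out, the last holds). The fingers move at their own pace and stop on an object; "newtons" is the grip in N (left out, the last holds). Time passes only in rows, so rows that repeat a pose let the fingers close. It gives the time, the measured TCP pose, the force, the opening and the grip force at its end, in the units of the state.
- status.get_state(): the state, without advancing time (a new reading comes with each control period).
- vision.read_camera(name): name is "scene" or "top" or "wrist"; returns a dict with "image" (384x512x3 uint8, blue, green, red), "camera_matrix" (3x3 intrinsics, pixels), "dist_coeffs" ([k1, k2, p1, p2, k3] as OpenCV has them; the pictures are not rectified), "camera_from_world" (4x4, takes a point from world to camera coordinates). Camera axes: x right, y down, z forward; pixel columns grow to the right and rows downward; lengths in m; the calibration is good to about 2 mm. A picture is of the moment at which its call begins. There is no depth.
- job.hand_in(): hands the job in; it is judged then, once.
The state is a dict: "clock": time; "joint_pos": joint angles; "qvel": joint speeds; "tau": joint torques, N m; "tcp_pos": TCP position; "orientation": TCP orientation; "wrist_force": force on the tool from outside, world axes, zero at the start; "ft_torque": the same for the moment, N m; "finger_gap": finger opening in m; "grip_force": force on a finger pad.
Only numpy, scipy, OpenCV 4.12 (cv2) and the standard library are available. Lean on these libraries where they do the work, as an engineer would, in place of code of your own. Each camera call takes 0.05 s, during which the arm holds its last target. There are 200 camera calls.

## Working session

There is one attempt and no reset: what is moved stays moved. The work goes in short steps, Python scripts to look and compute and a tool call to move; the robot and the scene stay as the last step left them, time stands still between calls to the robot, and variables do not carry over. Pictures are saved under pics/ and viewed, at most 14 in all, crops included, and the job is handed in when it is done.

Besides the shell and the picture viewer there is one more tool, called in YAML: its name, and indented under it one key for each argument. apply_moves: Moves the arm, as the interface text tells. Its arguments: {"type":"object","properties":{"moves":{"type":"array","items":{"type":"number"}},"claw":{"type":"number"},"newtons":{"type":"number"}},"required":["moves"]}

```bash
mkdir -p pics; python3 - <<'E'
from workcell import status, vision
import cv2
s=status.get_state(); print({k:s[k] for k in('clock','tcp_pos','orientation','finger_gap','wrist_force')})
for n in('top','scene'):
    d=vision.read_camera(n); cv2.imwrite(f'pics/{n}0.png',d['image'])
    print(n,d['camera_matrix'],d['dist_coeffs'],d['camera_from_world'])
E
```

```text
{'clock': 0.0, 'tcp_pos': array([0.22620217, 0.52810856, 0.2384072 ]), 'orientation': array([-3.02775809e-04,  2.00997590e-01,  9.79591314e-01, -8.57747274e-04]), 'finger_gap': 0.08561918338928003, 'wrist_force': array([-0.07298317,  0.7981868 , -0.23646803])}
top [[492.31492695   0.         253.92006573]
 [  0.         492.31492695 193.27538179]
 [  0.           0.           1.        ]] [0.01277111 0.         0.         0.         0.        ] [[ 5.00129340e-04 -9.99938095e-01  1.11156033e-02 -8.36219456e-03]
 [-9.97130936e-01 -1.34005309e-03 -7.56842132e-02  5.08050064e-01]
 [ 7.56944234e-02 -1.10458601e-02 -9.97069879e-01  1.18803398e+00]
 [ 0.00000000e+00  0.00000000e+00  0.00000000e+00  1.00000000e+00]]
scene [[351.31080584   0.         256.33644056]
 [  0.         351.31080584 193.28229568]
 [  0.           0.           1.        ]] [-0.02858692  0.          0.          0.          0.        ] [[-2.19872448e-01  9.75528609e-01  2.01432921e-04  9.96859207e-02]
 [ 6.55622023e-01  1.47922235e-01 -7.40458490e-01 -2.92551607e-01]
 [-7.22368237e-01 -1.62674357e-01 -6.72102063e-01  1.23377307e+00]
 [ 0.00000000e+00  0.00000000e+00  0.00000000e+00  1.00000000e+00]]
```

View pics/top0.png

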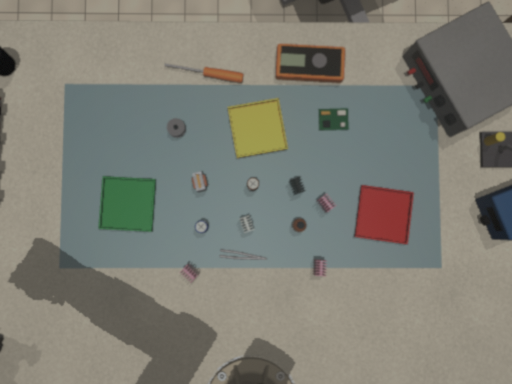

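View pics/scene0.png

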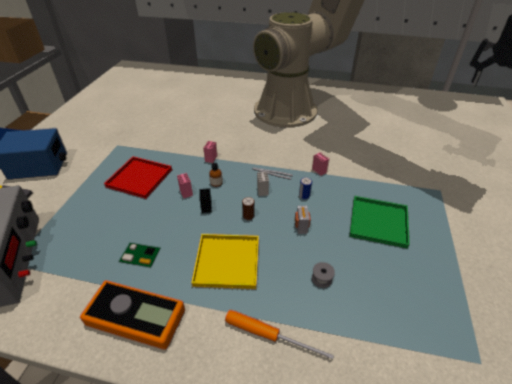

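The top view shows the transformer (199,181), brown cap (253,184), black sink (297,185), blue cap (201,227), silver sink (248,224), flux bottle (299,225) and pink decoys at (326,203), (319,267) and (190,271). The trays are green (128,204), yellow (257,128) and red (384,215). Next I'll enlarge the parts.

```bash
cat > h.py <<'E'
import numpy as np, cv2
def ray(d,px,z):
    px=np.array(px,float).reshape(-1,1,2)
    u=cv2.undistortPoints(px,np.array(d['camera_matrix']),np.array(d['dist_coeffs'])).reshape(-1,2)
    T=np.array(d['camera_from_world']);R,t=T[:3,:3],T[:3,3]
    c=-R.T@t; v=np.c_[u,np.ones(len(u))]@R
    return c+v*((z-c[2])/v[:,2])[:,None]
def rect(d,mask,z):
    """largest blob -> min-area rect on plane z: centre, sizes, angle of each side"""
    cs,_=cv2.findContours(mask,cv2.RETR_EXTERNAL,cv2.CHAIN_APPROX_NONE)
    c=max(cs,key=cv2.contourArea); p=ray(d,c,z)[:,:2]
    (cx,cy),(w,h),a=cv2.minAreaRect((p*1000).astype(np.float32))
    return cx/1000,cy/1000,w,h,np.radians(a)
E
python3 - <<'E'
from h import *
from workcell import vision
d=vision.read_camera('top');im=d['image'];hsv=cv2.cvtColor(im,cv2.COLOR_BGR2HSV)
for n,lo,hi in(('red',(0,180,90),(6,255,255)),('yellow',(24,150,90),(34,255,255)),('green',(50,120,40),(80,255,255))):
    m=cv2.inRange(hsv,lo,hi)
    if n=='green': m[:160]=0
    print(n,np.round(rect(d,m,.016),3))
for n,p in dict(trafo=(199,181),brown=(253,184),black=(297,185),blue=(201,227),silver=(248,224),flux=(299,225)).items():
    print(n,np.round(ray(d,p,.05)[0],3))
c=cv2.resize(im[160:250,170:345],None,fx=4.5,fy=4.5,interpolation=cv2.INTER_CUBIC);cv2.imwrite('pics/crop1.png',c)
E
```

```text
Traceback (most recent call last):
  File "h.py", line 11, in rect
    c=max(cs,key=cv2.contourArea); p=ray(d,c,z)[:,:2]
ValueError: max() iterable argument is empty
```

```bash
python3 - <<'E'
from h import *
from workcell import vision
d=vision.read_camera('top');im=d['image'];hsv=cv2.cvtColor(im,cv2.COLOR_BGR2HSV)
for n,(x,y),dh in(('red',(384,215),8),('yellow',(257,128),8),('green',(128,204),12)):
    h0,s0,v0=[int(v) for v in hsv[y,x]]
    dhue=np.abs((hsv[...,0].astype(int)-h0+90)%180-90)
    m=((dhue<dh)&(hsv[...,1]>s0*.6)).astype(np.uint8)*255
    w=np.zeros_like(m);w[y-45:y+45,x-45:x+45]=255
    print(n,(h0,s0,v0),np.round(rect(d,m&w,.016),3))
for n,p in dict(trafo=(199,181),brown=(253,184),black=(297,185),blue=(201,227),silver=(248,224),flux=(299,225)).items():
    print(n,np.round(ray(d,p,.05)[0],3))
c=cv2.resize(im[160:250,170:345],None,fx=4.5,fy=4.5,interpolation=cv2.INTER_CUBIC);cv2.imwrite('pics/crop1.png',c)
E
```

```text
red (1, 161, 141) [  0.458  -0.327 129.128 128.159   1.43 ]
yellow (28, 132, 158) [ 6.72000e-01 -1.60000e-02  1.30222e+02  1.28692e+02  1.80000e-01]
green (66, 118, 112) [  0.483   0.303 130.469 129.502   1.52 ]
trafo [0.535 0.124 0.05 ]
brown [ 0.528 -0.005  0.05 ]
black [ 0.526 -0.111  0.05 ]
blue [0.425 0.118 0.05 ]
silver [0.432 0.006 0.05 ]
flux [ 0.43  -0.115  0.05 ]
```

View pics/crop1.png

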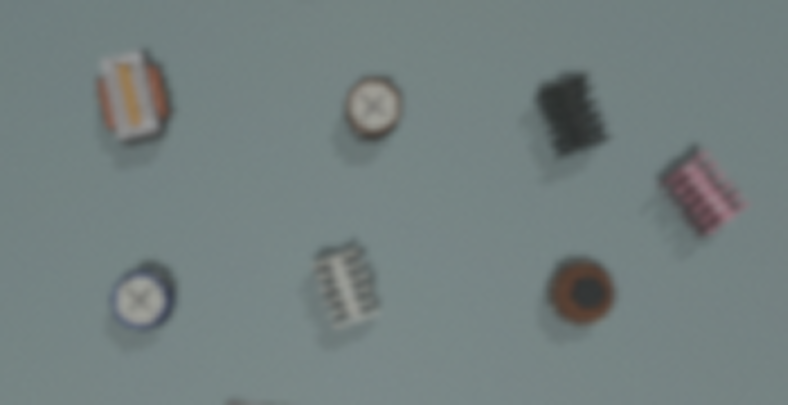

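The crop confirms that the fin/web long axes of both sinks and the transformer stripe lie near world x, with a slight positive yaw. Now I'll measure the tops.

```bash
python3 - <<'E'
from h import *
from workcell import vision
d=vision.read_camera('top');im=d['image']
S=6
def go(n,c,f,z=.05):
    x0,y0=c[0]-17,c[1]-17
    p=cv2.resize(im[y0:y0+34,x0:x0+34],None,fx=S,fy=S,interpolation=cv2.INTER_CUBIC)
    hsv=cv2.cvtColor(p,cv2.COLOR_BGR2HSV).astype(int)
    m=f(hsv,p.astype(int)).astype(np.uint8)*255
    m=cv2.morphologyEx(m,cv2.MORPH_CLOSE,np.ones((19,19)))
    cs,_=cv2.findContours(m,0,1);k=max(cs,key=cv2.contourArea).reshape(-1,2)
    q=ray(d,(k+.5)/S-.5+[x0,y0],z)[:,:2].astype(np.float32)*1000
    r=cv2.minAreaRect(q);(ex,ey),(er)=cv2.minEnclosingCircle(q)
    print(n,'rect',np.round(r[0],1),np.round(r[1],1),'deg',round(r[2],1),'circ',round(ex,1),round(ey,1),round(er,1), 'mat',im[c[1]-15,c[0]].tolist())
br=lambda h,p:(h[...,1]<45)&(h[...,2]>150)
go('blue',(201,227),br);go('brown',(253,184),br)
go('silver',(248,224),lambda h,p:(h[...,1]<35)&(h[...,2]>115))
go('black',(297,185),lambda h,p:h[...,2]<75)
go('gold',(199,181),lambda h,p:(h[...,0]>12)&(h[...,0]<30)&(h[...,1]>60)&(h[...,2]>120),.048)
go('trafo_top',(199,181),lambda h,p:(p[...,2]>p[...,0]-0)&(h[...,2]>150),.048)
E
```

```text
blue rect [423.9 118.7] [13.7 20.2] deg 3.3 circ 426.4 118.8 10.1 mat [131, 131, 117]
brown rect [530.8  -6.9] [19.8 13.6] deg 6.5 circ 530.6 -4.6 10.0 mat [130, 131, 118]
silver rect [433.7   7.7] [80.3 80.7] deg 0.1 circ 433.8 7.7 56.9 mat [134, 134, 120]
black rect [ 525.6 -109. ] [37.7 26. ] deg 19.6 circ 525.6 -109.5 21.2 mat [128, 128, 115]
gold rect [536.3 125.8] [32.5  6.9] deg 13.2 circ 536.4 125.4 16.3 mat [128, 128, 114]Traceback (most recent call last):
  File "<stdin>", line 20, in <module>
  File "<stdin>", line 11, in go
ValueError: max() iterable argument is empty
```

apply_moves:
  moves: [8,-16.4,-3.6,0,0,0.4,8,-16.4,-3.6,0,0,0.4,8,-16.4,-3.6,0,0,0.4,8,-16.4,-3.6,0,0,0.4,8,-16.4,-3.6,0,0,0.4,8,-16.4,-3.6,0,0,0.4,8,-16.4,-3.6,0,0,0.4,8,-16.4,-3.6,0,0,0.4,8,-16.4,-3.6,0,0,0.4,8,-16.4,-3.6,0,0,0.4,8,-16.4,-3.6,0,0,0.4,8,-16.4,-3.6,0,0,0.4,8,-16.4,-3.6,0,0,0.4,8,-16.4,-3.6,0,0,0.4,8,-16.4,-3.6,0,0,0.4]
  claw: 65
  newtons: 30

```text
clock: 1.5
tcp_pos: [0.4261, 0.1191, 0.1494]
orientation: [-0.0, 0.002, 1.0, 0.0]
wrist_force: [0.2, 0.2, 0.6]
finger_gap: 0.0552
grip_force: 0.0
```

```bash
python3 - <<'E'
from h import *
from workcell import vision
d=vision.read_camera('wrist');im=d['image'];cv2.imwrite('pics/w1.png',im)
np.savez('w1.npz',**d)
T=np.array(d['camera_from_world']);print(-T[:3,:3].T@T[:3,3])
for n,p in dict(blue=(.426,.118,.05),silver=(.433,.006,.05),trafo=(.536,.1255,.048)).items():
    print(n,cv2.projectPoints(np.array([p]),cv2.Rodrigues(T[:3,:3])[0],T[:3,3],np.array(d['camera_matrix']),np.array(d['dist_coeffs']))[0].ravel().round(1))
E
```

```text
[0.35266394 0.11871418 0.28299257]
blue [254.6 192.8]
silver [109.4 202.1]
trafo [264.  313.1]
```

View pics/w1.png

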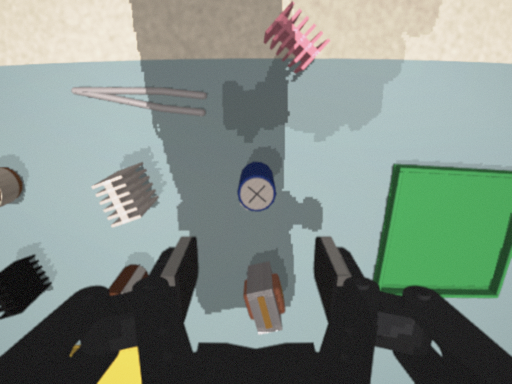

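The wrist view shows the blue cap top at (257,193), silver sink top web at about (120,198), transformer top at about (265,314), and black at lower left.

```bash
python3 - <<'E'
from h import *
d=dict(np.load('w1.npz'));im=d['image'];hsv=cv2.cvtColor(im,cv2.COLOR_BGR2HSV)
def go(n,box,f,z):
    x0,y0,x1,y1=box
    m=np.zeros(im.shape[:2],np.uint8);m[y0:y1,x0:x1]=f(hsv[y0:y1,x0:x1].astype(int)).astype(np.uint8)*255
    m=cv2.morphologyEx(m,cv2.MORPH_CLOSE,np.ones((7,7)))
    cv2.imwrite(f'/tmp/{n}.png',m)
    cs,_=cv2.findContours(m,0,1);c=max(cs,key=cv2.contourArea)
    q=(ray(d,c,z)[:,:2]*1000).astype(np.float32)
    print(n,[np.round(v,1) for v in cv2.minAreaRect(q)],cv2.boundingRect(c))
go('blue',(230,150,285,225),lambda h:(h[...,1]<70)&(h[...,2]>120),.05)
go('silver',(85,155,165,235),lambda h:(h[...,1]<30)&(h[...,2]>150),.05)
go('gold',(240,280,290,340),lambda h:(h[...,0]>10)&(h[...,0]<30)&(h[...,1]>80)&(h[...,2]>130),.048)
print(ray(d,[(257,193),(120,198),(265,314)],.05).round(4))
E
```

```text
blue [array([422.4, 119.9]), array([42., 58.]), np.float64(89.7)] (230, 150, 55, 75)
silver [array([428.3,  16.9]), array([69.1, 64. ]), np.float64(89.4)] (85, 155, 80, 80)
gold [array([535.3, 125.9]), array([34. ,  6.2]), np.float64(13.3)] (257, 296, 15, 33)
[[0.4262 0.1198 0.05  ]
 [0.4297 0.0148 0.05  ]
 [0.5354 0.1263 0.05  ]]
```

apply_moves:
  moves: [0,0,-1.5,0,0,0,0,0,-3,0,0,0,0,0,-4,0,0,0,0,0,-4.6,0,0,0,0,0,-5,0,0,0,0,0,-5,0,0,0,0,0,-5,0,0,0]

```text
clock: 2.13
tcp_pos: [0.4258, 0.1197, 0.0243]
orientation: [-0.0, 0.001, 1.0, 0.0]
wrist_force: [-0.1, -0.6, 0.2]
finger_gap: 0.0554
grip_force: 0.0
```

apply_moves:
  moves: [0,0,0,0,0,0,0,0,0,0,0,0,0,0,0,0,0,0,0,0,0,0,0,0,0,0,0,0,0,0,0,0,0,0,0,0,0,0,0,0,0,0,0,0,0,0,0,0]
  claw: 10
  newtons: 30

```text
clock: 2.8
tcp_pos: [0.4274, 0.1191, 0.0255]
orientation: [0.001, 0.002, 1.0, 0.001]
wrist_force: [-1.5, 1.7, 7.2]
finger_gap: 0.0292
grip_force: 29.4
```

apply_moves:
  moves: [0,0,0.8,0,0,0,0,0,2,0,0,0,0,0,3.5,0,0,0,0.2,-1,4.2,0,0,0,0.4,-2.5,4.2,0,0,0,0.6,-4,4.2,0,0,0,0.8,-5.5,4.2,0,0,0,1,-7,4.2,0,0,0,1.2,-8.5,4.2,0,0,0,1.4,-10,4.2,0,0,0,1.6,-11.5,4.2,0,0,0,1.8,-13,4.2,0,0,0,2,-14.5,4.2,0,0,0,2.2,-16,4.2,0,0,0,2.3,-17.2,4.2,0,0,0,2.4,-18,4.2,0,0,0,2.4,-18,4.2,0,0,0,2.4,-18,4.2,0,0,0]

```text
clock: 4.3
tcp_pos: [0.4861, -0.3327, 0.1291]
orientation: [-0.0, 0.004, 1.0, 0.0]
wrist_force: [0.8, 0.5, -0.3]
finger_gap: 0.0291
grip_force: 29.9
```

```bash
python3 - <<'E'
from h import *
from workcell import vision,status
d=vision.read_camera('wrist');im=d['image'];cv2.imwrite('pics/w2.png',im)
s=status.get_state();print(s['tcp_pos'],s['finger_gap'],s['wrist_force'])
E
```

```text
[ 0.48599626 -0.3313621   0.12911839] 0.02889542957102077 [-0.46523537  1.07696983 -0.04954818]
```

View pics/w2.png

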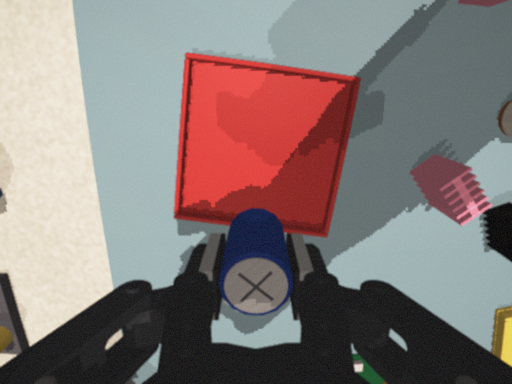

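The wrist view shows the cap hanging straight in the jaws, with the tray outline at (175..358, 55..235). I'll lower it.

apply_moves:
  moves: [0,0,-1.2,0,0,0,0,0,-2.4,0,0,0,0,0,-3.2,0,0,0,0,0,-3.6,0,0,0,0,0,-3.8,0,0,0,0,0,-3.9,0,0,0,0,0,-3.95,0,0,0,0,0,-3.98,0,0,0,0,0,-3.98,0,0,0]

```text
clock: 5.1
tcp_pos: [0.4872, -0.332, 0.031]
orientation: [0.001, 0.002, 1.0, -0.001]
wrist_force: [0.2, -0.2, -0.5]
finger_gap: 0.0294
grip_force: 29.9
```

apply_moves:
  moves: [0,0,-0.02,0,0,0,0,0,-0.04,0,0,0,0,0,-0.06,0,0,0,0,0,-0.06,0,0,0]

```text
clock: 5.43
tcp_pos: [0.4869, -0.3319, 0.0296]
orientation: [0.001, 0.002, 1.0, -0.001]
wrist_force: [-1.8, 1.5, 6.1]
finger_gap: 0.0294
grip_force: 30.4
```

apply_moves:
  moves: [0,0,0,0,0,0,0,0,0,0,0,0,0,0,0,0,0,0,0,0,0,0,0,0,0,0,0,0,0,0]
  claw: 55

```text
clock: 5.85
tcp_pos: [0.4864, -0.3314, 0.0282]
orientation: [-0.0, 0.002, 1.0, 0.0]
wrist_force: [-0.2, 0.2, 0.2]
finger_gap: 0.047
grip_force: 0.0
```

apply_moves:
  moves: [0,0,1,0,0,0,0,0,2.5,0,0,0,0,0,4,0,0,0,0.2,1.5,4.8,0,0,0,0.4,3,4.8,0,0,0,0.6,4.5,4.8,0,0,0,0.8,6,4.8,0,0,0,1,7.5,4.8,0,0,0,1.2,9,4.8,0,0,0,1.4,10.5,4.8,0,0,0,1.6,12,4.8,0,0,0,1.7,13,4.8,0,0,0,1.7,13,4.8,0,0,0,1.7,13,4.8,0,0,0]

```text
clock: 7.02
tcp_pos: [0.5289, -0.0051, 0.1482]
orientation: [-0.0, 0.001, 1.0, -0.0]
wrist_force: [-0.5, 0.3, -0.2]
finger_gap: 0.0471
grip_force: 0.0
```

```bash
python3 - <<'E'
from h import *
from workcell import vision
d=vision.read_camera('wrist');im=d['image'];cv2.imwrite('pics/w3.png',im);np.savez('w3.npz',**d)
E
```

```text
(no output)
```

View pics/w3.png

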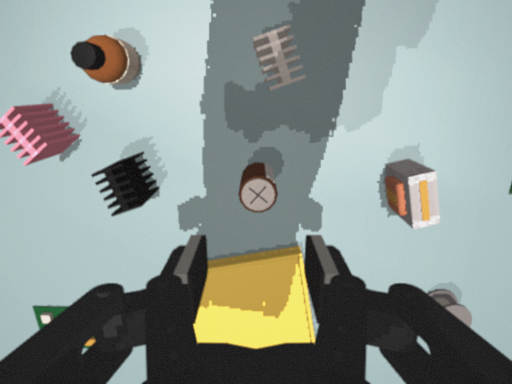

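The wrist view shows the brown cap top at (258,194), and the silver top's outer fin corners at (253,38), (290,28), (305,80) and (270,88). The black sink is at about (113,190) and the flux bottle at (95,58).

```bash
python3 - <<'E'
from h import *
d=dict(np.load('w3.npz'));im=d['image'];hsv=cv2.cvtColor(im,cv2.COLOR_BGR2HSV)
print(ray(d,[(258,194)],.05).round(4))
q=ray(d,[(253,38),(290,28),(305,80),(270,88)],.05)[:,:2];print(q.round(4),q.mean(0).round(4))
def go(n,box,f,z):
    x0,y0,x1,y1=box
    m=np.zeros(im.shape[:2],np.uint8);m[y0:y1,x0:x1]=f(hsv[y0:y1,x0:x1].astype(int)).astype(np.uint8)*255
    m=cv2.morphologyEx(m,cv2.MORPH_CLOSE,np.ones((5,5)))
    cs,_=cv2.findContours(m,0,1);c=max(cs,key=cv2.contourArea)
    print(n,[np.round(v,1) for v in cv2.minAreaRect((ray(d,c,z)[:,:2]*1000).astype(np.float32))],cv2.boundingRect(c))
go('silver',(240,15,320,100),lambda h:(h[...,0]<60)|(h[...,0]>140),.05)
print(hsv[60,278],hsv[60,330],hsv[120,240])
c=np.hstack([cv2.resize(im[y:y+100,x:x+100],(390,390),interpolation=2) for x,y in((230,10),(75,135))]);cv2.imwrite('pics/c3.png',c)
E
```

```text
[[ 0.5294 -0.0037  0.05  ]]
[[ 0.4208 -0.007 ]
 [ 0.4146  0.0174]
 [ 0.4477  0.0284]
 [ 0.453   0.0045]] [0.434  0.0108]
silver [array([433.3,  10. ]), array([36.4, 27.5]), np.float64(18.8)] (253, 25, 53, 65)
[ 10  28 139] [ 95  29 107] [ 90  26 107]
```

View pics/c3.png

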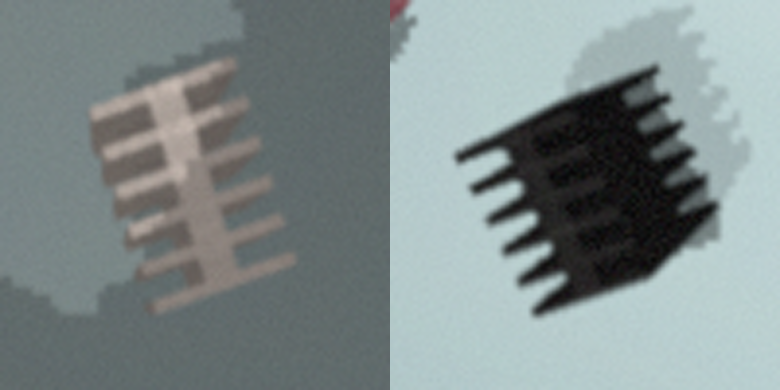

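apply_moves:
  moves: [0,0,-1.5,0,0,0,0,0,-3,0,0,0,0,0,-4,0,0,0,0,0,-4.6,0,0,0,0,0,-4.95,0,0,0,0,0,-4.95,0,0,0,0,0,-4.95,0,0,0]

```text
clock: 7.65
tcp_pos: [0.5292, -0.0075, 0.0248]
orientation: [-0.0, 0.003, 1.0, -0.0]
wrist_force: [0.7, 0.4, -0.1]
finger_gap: 0.047
grip_force: 0.0
```

apply_moves:
  moves: [0,0,0,0,0,0,0,0,0,0,0,0,0,0,0,0,0,0,0,0,0,0,0,0,0,0,0,0,0,0,0,0,0,0,0,0,0,0,0,0,0,0,0,0,0,0,0,0]
  claw: 10

```text
clock: 8.32
tcp_pos: [0.5304, -0.0069, 0.0261]
orientation: [0.002, 0.002, 1.0, -0.001]
wrist_force: [-0.1, -1.1, 5.8]
finger_gap: 0.0292
grip_force: 29.9
```

Silver sink is at (.433,.009) with yaw 0.33, from its 36.4×27.5 rectangle. Now I'll carry the brown cap.

apply_moves:
  moves: [0,0,0.8,0,0,0,0,0,2,0,0,0,0,0,3.5,0,0,0,-0.2,-0.8,4.2,0,0,0,-0.6,-2.2,4.2,0,0,0,-1.1,-3.6,4.2,0,0,0,-1.5,-5,4.2,0,0,0,-2,-6.4,4.2,0,0,0,-2.4,-7.8,4.2,0,0,0,-2.9,-9.2,4.2,0,0,0,-3.3,-10.6,4.2,0,0,0,-3.8,-11.8,4.2,0,0,0,-3.95,-12.7,4.2,0,0,0,-3.95,-12.7,4.2,0,0,0,-3.95,-12.7,4.2,0,0,0,-3.95,-12.7,4.2,0,0,0]

```text
clock: 9.65
tcp_pos: [0.43, -0.3232, 0.1294]
orientation: [-0.0, 0.002, 1.0, 0.001]
wrist_force: [-0.2, 0.6, -0.1]
finger_gap: 0.029
grip_force: 29.8
```

apply_moves:
  moves: [0,0,-1.2,0,0,0,0,0,-2.4,0,0,0,0,0,-3.2,0,0,0,0,0,-3.6,0,0,0,0,0,-3.8,0,0,0,0,0,-3.9,0,0,0,0,0,-3.95,0,0,0,0,0,-4,0,0,0,0,0,-4,0,0,0]

```text
clock: 10.4
tcp_pos: [0.4309, -0.3244, 0.0305]
orientation: [0.001, 0.002, 1.0, -0.001]
wrist_force: [0.7, -0.6, 0.1]
finger_gap: 0.0291
grip_force: 29.9
```

apply_moves:
  moves: [0,0,-0.02,0,0,0,0,0,-0.04,0,0,0,0,0,-0.06,0,0,0,0,0,-0.06,0,0,0]

```text
clock: 10.73
tcp_pos: [0.4308, -0.3245, 0.0301]
orientation: [0.001, 0.002, 1.0, -0.001]
wrist_force: [-1.9, 2.2, 11.8]
finger_gap: 0.0293
grip_force: 30.8
```

apply_moves:
  moves: [0,0,0,0,0,0,0,0,0,0,0,0,0,0,0,0,0,0,0,0,0,0,0,0,0,0,0,0,0,0]
  claw: 55

```text
clock: 11.15
tcp_pos: [0.4302, -0.3239, 0.0279]
orientation: [-0.0, 0.002, 1.0, 0.0]
wrist_force: [0.1, -0.1, 0.2]
finger_gap: 0.0469
grip_force: 0.0
```

apply_moves:
  moves: [0,0,1,0,0,0,0,0,2.5,0,0,0,0,0,4,0,0,0,0,1,4.8,0,0,0.05,0,2.5,4.8,0,0,0.1,0,4,4.8,0,0,0.15,0,5.5,4.8,0,0,0.2,0,7,4.8,0,0,0.25,0,8.5,4.8,0,0,0.3,0,10,4.8,0,0,0.33,0.1,11.5,4.8,0,0,0.33,0.1,12.8,4.8,0,0,0.33,0.1,13.3,4.8,0,0,0.33,0.1,13.3,4.8,0,0,0.33]

```text
clock: 12.32
tcp_pos: [0.4321, 0.0112, 0.148]
orientation: [-0.0, -0.164, 0.986, 0.0]
wrist_force: [-0.0, -1.0, -0.3]
finger_gap: 0.0471
grip_force: 0.0
```

```bash
python3 - <<'E'
from h import *
from workcell import vision
d=vision.read_camera('wrist');im=d['image'];hsv=cv2.cvtColor(im,cv2.COLOR_BGR2HSV)
cv2.imwrite('pics/w4.png',np.hstack([im,vision.read_camera('top')['image'][150:290,340:430].repeat(2,0)[:280].repeat(2,1) if 0 else cv2.resize(vision.read_camera('top')['image'][160:270,340:430],(288,384))]))
m=((hsv[...,0]<60)|(hsv[...,0]>140)).astype(np.uint8)*255
w=np.zeros_like(m);w[140:240,200:310]=255;m=cv2.morphologyEx(m&w,cv2.MORPH_CLOSE,np.ones((7,7)))
r=rect(d,m,.05);print(np.round(r,4))
E
```

```text
[4.28000e-01 9.10000e-03 4.54087e+01 2.60134e+01 3.16900e-01]
```

View pics/w4.png

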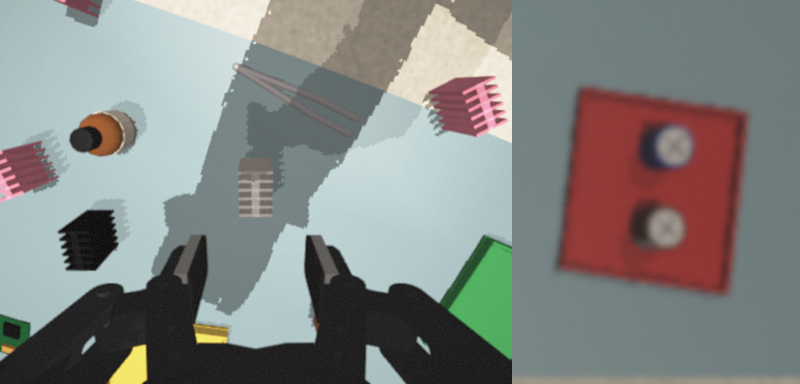

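Both caps stand in the red tray. The silver sink is centred between the jaws at (255,190) and aligned, so I'll grasp it.

apply_moves:
  moves: [0,0,-1.5,0,0,0,0,0,-3,0,0,0,0,0,-4,0,0,0,0,0,-4.6,0,0,0,0,0,-4.95,0,0,0,0,0,-4.95,0,0,0,0,0,-4.95,0,0,0]

```text
clock: 13.0
tcp_pos: [0.433, 0.0077, 0.0245]
orientation: [-0.0, -0.161, 0.987, 0.0]
wrist_force: [-0.2, 0.1, 0.6]
finger_gap: 0.047
grip_force: 0.0
```

apply_moves:
  moves: [0,0,0,0,0,0,0,0,0,0,0,0,0,0,0,0,0,0,0,0,0,0,0,0,0,0,0,0,0,0,0,0,0,0,0,0,0,0,0,0,0,0,0,0,0,0,0,0]
  claw: 10

```text
clock: 13.67
tcp_pos: [0.4341, 0.0082, 0.0256]
orientation: [0.001, -0.162, 0.987, -0.001]
wrist_force: [0.6, -0.8, 6.8]
finger_gap: 0.0253
grip_force: 30.4
```

apply_moves:
  moves: [0,0,0.8,0,0,0,0,0,2,0,0,0,0,0,3.5,0,0,0,0.7,-0.1,4.2,0,0,-0.02,2,-0.2,4.2,0,0,-0.05,3.4,-0.3,4.2,0,0,-0.07,4.8,-0.4,4.2,0,0,-0.1,6.2,-0.5,4.2,0,0,-0.12,7.6,-0.6,4.2,0,0,-0.15,9,-0.7,4.2,0,0,-0.15,10.2,-0.8,4.2,0,0,-0.15,10.7,-0.8,4.2,0,0,-0.15,10.7,-0.8,4.2,0,0,-0.15,10.7,-0.8,4.2,0,0,-0.15,10.7,-0.8,4.2,0,0,-0.15]

```text
clock: 14.92
tcp_pos: [0.699, -0.0111, 0.129]
orientation: [-0.001, -0.088, 0.996, 0.0]
wrist_force: [0.3, 0.0, 0.3]
finger_gap: 0.0257
grip_force: 29.6
```

apply_moves:
  moves: [0,0,-1.2,0,0,0,0,0,-2.4,0,0,0,0,0,-3.2,0,0,0,0,0,-3.6,0,0,0,0,0,-3.8,0,0,0,0,0,-3.9,0,0,0,0,0,-3.95,0,0,0,0,0,-4,0,0,0,0,0,-4,0,0,0]

```text
clock: 15.67
tcp_pos: [0.7011, -0.0115, 0.0307]
orientation: [0.001, -0.088, 0.996, -0.0]
wrist_force: [-0.2, -0.2, 0.1]
finger_gap: 0.0254
grip_force: 29.6
```

apply_moves:
  moves: [0,0,-0.02,0,0,0,0,0,-0.04,0,0,0,0,0,-0.06,0,0,0,0,0,-0.06,0,0,0]

```text
clock: 16.0
tcp_pos: [0.701, -0.0115, 0.0297]
orientation: [0.001, -0.088, 0.996, -0.0]
wrist_force: [-2.9, 0.4, 6.2]
finger_gap: 0.0256
grip_force: 30.6
```

apply_moves:
  moves: [0,0,0,0,0,0,0,0,0,0,0,0,0,0,0,0,0,0,0,0,0,0,0,0,0,0,0,0,0,0]
  claw: 50

```text
clock: 16.42
tcp_pos: [0.7001, -0.0114, 0.0275]
orientation: [-0.0, -0.087, 0.996, 0.0]
wrist_force: [0.3, -0.3, -0.2]
finger_gap: 0.0424
grip_force: 0.0
```

apply_moves:
  moves: [0,0,1,0,0,0,0,0,2.5,0,0,0,0,0,4,0,0,0,-0.7,-0.4,4.8,0,0,0.03,-2,-1.1,4.8,0,0,0.06,-3.3,-1.8,4.8,0,0,0.1,-4.6,-2.5,4.8,0,0,0.13,-5.8,-3.2,4.8,0,0,0.16,-6.7,-3.8,4.8,0,0,0.16,-7,-3.9,4.8,0,0,0.16,-7,-3.9,4.8,0,0,0.16,-7,-3.9,4.8,0,0,0.16]
  claw: 58

```text
clock: 17.42
tcp_pos: [0.5259, -0.1091, 0.1482]
orientation: [0.001, -0.166, 0.986, -0.0]
wrist_force: [1.2, 0.3, -0.9]
finger_gap: 0.0494
grip_force: 0.0
```

```bash
python3 - <<'E'
from h import *
from workcell import vision
d=vision.read_camera('wrist');im=d['image'];cv2.imwrite('pics/w5.png',im)
T=d['camera_from_world']
m=(im.max(2)<70).astype(np.uint8)*255;m[225:]=0;m[:130]=0;m[:,:200]=0;m[:,310:]=0
print(np.round(rect(d,cv2.morphologyEx(m,cv2.MORPH_CLOSE,np.ones((7,7))),.05),4))
E
```

```text
[ 0.5215 -0.1134 44.5338 25.085   0.3234]
```

View pics/w5.png

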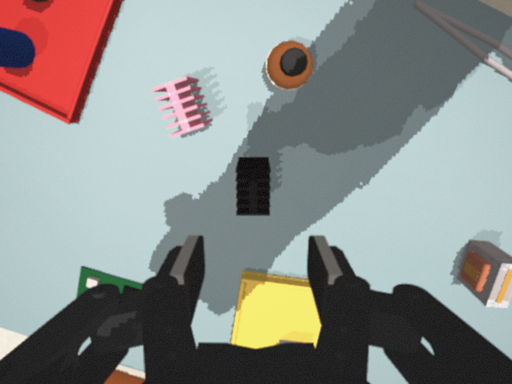

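The black sink is centred between the jaws at (253,187) and aligned. I'll shift 2 mm and grasp.

apply_moves:
  moves: [0,-0.1,-1.5,0,0,0,0,-0.1,-3,0,0,0,0,-0.1,-4,0,0,0,0,-0.1,-4.6,0,0,0,0,-0.1,-4.95,0,0,0,0,-0.1,-4.95,0,0,0,0,-0.1,-4.95,0,0,0]

```text
clock: 18.05
tcp_pos: [0.5261, -0.111, 0.0241]
orientation: [-0.0, -0.167, 0.986, 0.0]
wrist_force: [0.2, -0.8, 1.4]
finger_gap: 0.0495
grip_force: 0.0
```

apply_moves:
  moves: [0,0,0,0,0,0,0,0,0,0,0,0,0,0,0,0,0,0,0,0,0,0,0,0,0,0,0,0,0,0,0,0,0,0,0,0,0,0,0,0,0,0,0,0,0,0,0,0]
  claw: 10

```text
clock: 18.72
tcp_pos: [0.5266, -0.1118, 0.0255]
orientation: [0.002, -0.167, 0.986, -0.001]
wrist_force: [1.3, 1.3, 6.6]
finger_gap: 0.0256
grip_force: 30.4
```

apply_moves:
  moves: [0,0,0.8,0,0,0,0,0,2,0,0,0,0,0,3.5,0,0,0,0.6,0.5,4.2,0,0,-0.03,1.6,1.2,4.2,0,0,-0.06,2.6,2,4.2,0,0,-0.1,3.6,2.8,4.2,0,0,-0.13,4.4,3.4,4.2,0,0,-0.16,4.7,3.6,4.2,0,0,-0.16,4.7,3.6,4.2,0,0,-0.16,4.7,3.6,4.2,0,0,-0.16,4.7,3.6,4.2,0,0,-0.16]

```text
clock: 19.72
tcp_pos: [0.6414, -0.0221, 0.1287]
orientation: [-0.001, -0.087, 0.996, 0.0]
wrist_force: [-0.8, -0.3, -0.3]
finger_gap: 0.0257
grip_force: 29.7
```

apply_moves:
  moves: [0,0,-1.2,0,0,0,0,0,-2.4,0,0,0,0,0,-3.2,0,0,0,0,0,-3.6,0,0,0,0,0,-3.8,0,0,0,0,0,-3.9,0,0,0,0,0,-3.95,0,0,0,0,0,-4,0,0,0,0,0,-4,0,0,0]

```text
clock: 20.47
tcp_pos: [0.6436, -0.0217, 0.0303]
orientation: [0.001, -0.087, 0.996, -0.0]
wrist_force: [-0.7, -0.2, -0.5]
finger_gap: 0.0258
grip_force: 29.7
```

apply_moves:
  moves: [0,0,-0.02,0,0,0,0,0,-0.04,0,0,0,0,0,-0.06,0,0,0,0,0,-0.06,0,0,0]

```text
clock: 20.8
tcp_pos: [0.6435, -0.0215, 0.0296]
orientation: [0.001, -0.088, 0.996, -0.0]
wrist_force: [-2.0, -0.2, 7.6]
finger_gap: 0.0257
grip_force: 30.8
```

apply_moves:
  moves: [0,0,0,0,0,0,0,0,0,0,0,0,0,0,0,0,0,0,0,0,0,0,0,0,0,0,0,0,0,0]
  claw: 50

```text
clock: 21.22
tcp_pos: [0.6427, -0.0214, 0.0274]
orientation: [-0.0, -0.088, 0.996, 0.0]
wrist_force: [0.2, -0.6, 0.0]
finger_gap: 0.043
grip_force: 0.0
```

apply_moves:
  moves: [0,0,1,0,0,0,0,0,2.5,0,0,0,0,0,4,0,0,0,-0.6,0.8,4.8,0,0,0.05,-1.5,2,4.8,0,0,0.05,-2.4,3.2,4.8,0,0,0.05,-3.2,4.4,4.8,0,0,0.05,-4,5.4,4.8,0,0,0.05,-4.3,5.9,4.8,0,0,0.05,-4.3,5.9,4.8,0,0,0.05,-4.3,5.9,4.8,0,0,0.05]

```text
clock: 22.13
tcp_pos: [0.5355, 0.1265, 0.1478]
orientation: [0.0, -0.113, 0.994, -0.0]
wrist_force: [-1.2, 0.1, 0.6]
finger_gap: 0.0429
grip_force: 0.0
```

apply_moves:
  moves: [0,0,0,0,0,0,0,0,0,0,0,0,0,0,0,0,0,0]
  claw: 72

```text
clock: 22.38
tcp_pos: [0.5361, 0.125, 0.1474]
orientation: [0.0, -0.112, 0.994, -0.0]
wrist_force: [0.5, 0.0, -0.1]
finger_gap: 0.0619
grip_force: 0.0
```

```bash
python3 - <<'E'
from h import *
from workcell import vision
d=vision.read_camera('wrist');im=d['image'];h=cv2.cvtColor(im,cv2.COLOR_BGR2HSV)
t=vision.read_camera('top')['image']
cv2.imwrite('pics/w6.png',np.hstack([im,cv2.resize(t[90:165,220:295],(288,288))[:384] if 0 else cv2.copyMakeBorder(cv2.resize(t[90:165,220:295],(288,288)),0,96,0,0,0)]))
m=((h[...,0]>10)&(h[...,0]<32)&(h[...,1]>80)&(h[...,2]>110)).astype(np.uint8)*255;m[230:]=0;m[:140]=0;m[:,:200]=0;m[:,310:]=0
print(np.round(rect(d,m,.048),4))
E
```

```text
[ 0.5355  0.1258 33.1729  5.3813  0.2227]
```

View pics/w6.png

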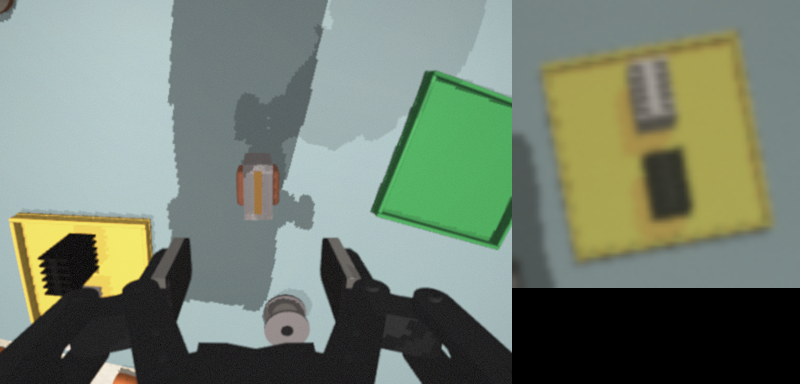

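Both sinks stand in the yellow tray. The transformer stripe at (258,192) is centred and aligned, so I'll grasp it at 60 N.

apply_moves:
  moves: [0,0,-1.5,0,0,0,0,0,-3,0,0,0,0,0,-4,0,0,0,0,0,-4.6,0,0,0,0,0,-4.95,0,0,0,0,0,-4.95,0,0,0,0,0,-4.95,0,0,0]

```text
clock: 23.07
tcp_pos: [0.5356, 0.1258, 0.024]
orientation: [-0.0, -0.112, 0.994, 0.0]
wrist_force: [0.7, -0.5, 0.7]
finger_gap: 0.0616
grip_force: 0.0
```

apply_moves:
  moves: [0,0,0,0,0,0,0,0,0,0,0,0,0,0,0,0,0,0,0,0,0,0,0,0,0,0,0,0,0,0,0,0,0,0,0,0,0,0,0,0,0,0,0,0,0,0,0,0]
  claw: 15
  newtons: 60

```text
clock: 23.73
tcp_pos: [0.5367, 0.1263, 0.0255]
orientation: [0.002, -0.112, 0.994, 0.0]
wrist_force: [-0.1, 1.1, 7.2]
finger_gap: 0.0332
grip_force: 61.1
```

apply_moves:
  moves: [0,0,0.8,0,0,0,0,0,2,0,0,0,0,0,3.5,0,0,0,-0.2,0.8,4.2,0,0,-0.05,-0.6,2,4.2,0,0,-0.1,-1,3.4,4.2,0,0,-0.15,-1.4,4.8,4.2,0,0,-0.2,-1.8,6,4.2,0,0,-0.25,-2.1,6.9,4.2,0,0,-0.28,-2.1,7.1,4.2,0,0,-0.28,-2.1,7.1,4.2,0,0,-0.28,-2.1,7.1,4.2,0,0,-0.28]

```text
clock: 24.73
tcp_pos: [0.4825, 0.3033, 0.1285]
orientation: [-0.0, 0.027, 1.0, -0.0]
wrist_force: [-0.5, 0.6, -2.8]
finger_gap: 0.0333
grip_force: 60.5
```

apply_moves:
  moves: [0,0,-1.2,0,0,0,0,0,-2.4,0,0,0,0,0,-3.2,0,0,0,0,0,-3.6,0,0,0,0,0,-3.8,0,0,0,0,0,-3.9,0,0,0,0,0,-3.95,0,0,0,0,0,-4,0,0,0,0,0,-4,0,0,0]

```text
clock: 25.48
tcp_pos: [0.4837, 0.3038, 0.0299]
orientation: [0.001, 0.027, 1.0, 0.0]
wrist_force: [-0.2, 0.0, -2.5]
finger_gap: 0.033
grip_force: 60.4
```

apply_moves:
  moves: [0,0,-0.02,0,0,0,0,0,-0.04,0,0,0,0,0,-0.06,0,0,0,0,0,-0.06,0,0,0]

```text
clock: 25.82
tcp_pos: [0.4836, 0.3039, 0.0295]
orientation: [0.001, 0.027, 1.0, 0.0]
wrist_force: [-2.9, -1.2, 8.6]
finger_gap: 0.0335
grip_force: 62.1
```

apply_moves:
  moves: [0,0,0,0,0,0,0,0,0,0,0,0,0,0,0,0,0,0,0,0,0,0,0,0,0,0,0,0,0,0]
  claw: 60

```text
clock: 26.23
tcp_pos: [0.4828, 0.3036, 0.0273]
orientation: [0.0, 0.027, 1.0, 0.0]
wrist_force: [0.4, -0.9, 0.4]
finger_gap: 0.0514
grip_force: 0.0
```

apply_moves:
  moves: [0,0,1,0,0,0,0,0,2.5,0,0,0,0,0,4,0,0,0,0,0,5.5,0,0,0,-1,1,6,0,0,0,-2,2,6,0,0,0,-3,3,6,0,0,0,-3,4,6,0,0,0,-3,5,6,0,0,0,-3,5,6,0,0,0,-3,5,6,0,0,0,-3,5,6,0,0,0]

```text
clock: 27.23
tcp_pos: [0.4075, 0.4281, 0.1769]
orientation: [-0.0, 0.027, 1.0, -0.0]
wrist_force: [0.1, -0.4, 0.8]
finger_gap: 0.0514
grip_force: 0.0
```

```bash
python3 - <<'E'
from workcell import vision
import cv2,numpy as np
t=vision.read_camera('top')['image'];s=vision.read_camera('scene')['image']
cv2.imwrite('pics/end.png',np.vstack([cv2.resize(t[80:290,60:445],(720,393)),cv2.resize(s[140:300,80:440],(720,200))]))
E
```

```text
(no output)
```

View pics/end.png

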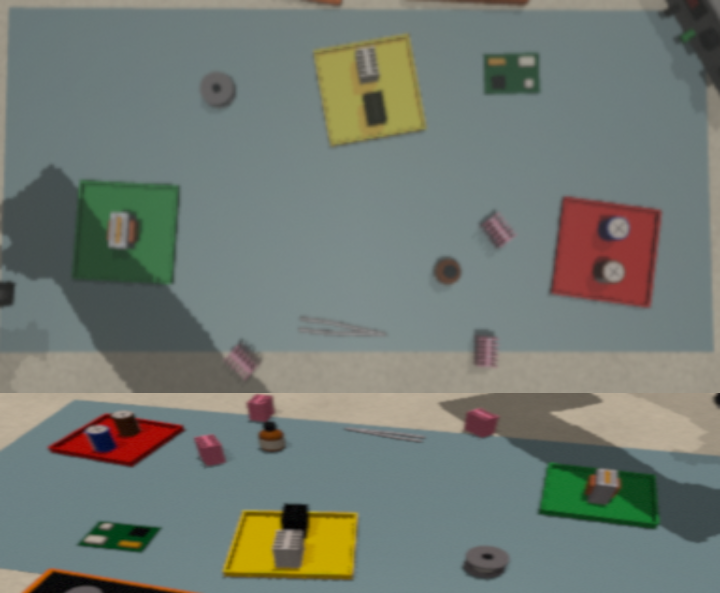

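All five parts stand upright in their trays, and the flux bottle and pink decoys have not moved.

```bash
python3 -c "
from workcell import job
print(job.hand_in())"
```

```text
the job is handed in; nothing more can be done
None
```

I sorted all five parts upright into their trays, left the flux bottle and the pink look-alikes where they were, and handed the job in at about 27 s on the robot's clock; no verdict came back.

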